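# Hold the bathroom clip gaping over the card

### The job

Pull the orange spring clip out of the glass cup by its handles and squeeze them so that the jaws gape wide, then hold the clip upright, jaws down, astride the middle of the card's top edge, with the top of the card well inside the jaws and neither jaw touching it, so that I can tuck a second card in before the clip is allowed to shut. Finish like that, still holding the clip open in the air; leave the cup and the card stand upright about where they are and the other things alone.

Things in the scene. Friction and masses are not known exactly. Their poses are not given: they have to be found in the camera images.
- clip: Orange plastic spring clip like a large clothes peg, 128 mm tall, 22 mm wide (its y), 70 g, standing loose and upright in the glass cup, jaws down, handles above the rim. Origin: on the steel pivot pin (12 mm thick, 26 mm long along y). z: from jaws up to handles; x: the direction in which the handles are squeezed and the jaws open (same either way round).
- clip_handles (a point): Point midway between the two handle beads, 58 mm above the clip's origin; axes as clip. Each handle ends in a round bead 10 mm thick, 22 mm long (y). Shut, the beads measure 52 mm over their outsides along x; squeezed together to the stop, 23 mm, and they then sit 4 mm higher. About 4 N on each begins to open the clip, 11 N reaches the stop; more only presses on the stop.
- clip_tips (a point): Point midway between the ends of the jaws, 65 mm below the clip's origin; axes as clip. Shut: 3 mm between the jaws, 23 mm over both. Open to the stop: 34 mm between the tips' ends (24 mm between the jaw bars 20 mm above the ends), 57 mm over their outsides, so they can open inside the cup. The jaws spring shut when the handles are let go.
- clip_lever (a joint): How far each clip lever has turned: 0 = jaws shut, 0.24 rad = fully open at the stop; jaw tips part about 0.13 m per rad.
- cup: Round clear-glass toothbrush cup, 280 g, loose. Origin: centre of its underside; z up. 78 mm outer diameter at the rim, 78 mm tall, wall 3.5 mm, floor 6 mm thick (inner width 67 to 71 mm). The clip stands on its floor.
- card: Stiff white card with a green band, fixed upright in a wooden foot; card and foot are one loose thing of about 500 g. Origin: centre of the foot's underside; z up; x is square to the card's face, y runs along the card. Foot 50 mm (x) by 120 mm (y) by 22 mm high; card 4 mm thick (x), 105 mm wide (y), its top edge 117 mm above the origin.
- card_top (a point): Middle of the card's top edge; axes as card.
- soap_dish: White round soap dish with a soap bar, 116 mm across, 38 mm high; leave alone. Origin: centre of its underside.
- shampoo: Closed green shampoo bottle, 64 mm across, 180 mm tall; leave alone. Origin: centre of its underside.
- hairbrush: Black hairbrush lying bristles down, 215 mm long along its y, 60 mm wide, 34 mm high; leave alone. Origin: under its middle.
- nail_file: Steel nail file with red grip, 165 mm long along its y, 8 mm high, lying flat; leave alone. Origin: under its middle.
- pumice: Grey pumice block 90 x 50 x 35 mm; leave alone. Origin: centre of its underside.

How it is judged:
By the outcome, as a careful person would: the job done as asked, in the order asked, and still so for the second after the job is handed in, while the arm keeps its last pose, push and grip.
It also fails if it takes over 38 s, if anything falls off the work surface, if the arm or the gripper's body presses on something with over 40 N, if the wrist force passes 120 N, or if a joint passes its speed limit or range.

### The arm

A 6-joint arm with a two-finger parallel gripper is mounted at the origin on the work surface. World frame = base frame: x ahead of the robot, y to its left, z up, the work surface at z = 0. Lengths are in m, angles in degrees, forces in N, time in s.
With the tool pointing down it reaches from about 0.4 to 0.825 m from the base axis. Payload 7 kg.
Tool frame: the origin (TCP) lies on the centre line of the jaws, within the pads' length; the fingertips stand 22 mm ahead of it and the grasp point (between the pads) lies 3 mm ahead of it; z points along the fingers, y is the line along which they close (so a half turn about z gives the same grasp; the last joint's range is limited). The gripper opens to 88 mm and grips with 3 to 60 N. Pads are 19 mm wide; open, the fingers measure 130 mm over their backs; the gripper's body (78 mm by 193 mm) begins 47 mm behind the grasp point.
Start: joints at [83.6, 20.546, 0.682, 0, -70.136, -16.507], TCP at [0.263, 0.622, 0.249] pointing down, gripper open.
Joint ranges: [-176.03, 176.03], [-82.01, 121.73], [-58.28, 71.71], [-173.87, 95.51], [-174.79, -0.11], [-173.66, 173.66]. Speed limits (degrees/s): [136.94, 136.94, 172.46, 180, 180, 180].

### API

Orientations are given as [roll, pitch, yaw] about the fixed x, y, z axes, in that order (R = Rz(yaw) Ry(pitch) Rx(roll)).
In Python, from plant import get_state, cams, r gives the robot as it stands.
- The arm moves only by the tool apply_moves, never from a script. Its argument "targets" is a list of rows, each an object with "dp": the shift along the world's x, y, z in m, a list of three; "yaw": the turn about the world's z in degrees. In form: [{"dp": [x, y, z], "yaw": yaw}, ...]. A call has 1 to 20 rows; each row is the pose to reach, as a shift and turn from the pose commanded when the call began; what a row does not reach only later rows make up. A row lasts 1/12 s, in which the tool goes at most 41.7 mm and 7.16 degrees, less where a joint would pass 70% of its speed; a pose out of reach is approached as far as the arm can. A call with a gripper value outside its range is refused whole. "grip" is the gripper command: -1 is fully open, 1 is shut, values between are in proportion, set as the call begins (left out, the last holds). The fingers move at their own pace and stop on an object; "squeeze" is the grip in N (left out, the last holds). Time passes only in rows, so rows that repeat a pose let the fingers close. It gives the time, the measured TCP pose, the force, the opening and the grip force at its end, in the units of the state.
- get_state(): the state, without advancing time (a new reading comes with each control period).
- cams.capture(name): name is "scene" or "top" or "wrist"; returns a dict with "image" (400x640x3 uint8, red, green, blue), "range_z" (400x640 float32, m along the optical axis (not along the pixel's ray), 0 where there is no reading), "fx", "fy", "cx", "cy" (pixels), "R" (3x3) and "t" (3): a world point X has camera coordinates R X + t; the wrist camera has in their place "T_tool_cam" (4x4, takes a point from camera to tool coordinates, whose origin is the TCP and whose axes are the flange's). Camera axes: x right, y down, z forward; pixel columns grow to the right and rows downward; lengths in m; the calibration is good to about 2 mm. A picture is of the moment at which its call begins: read the wrist's pose just before it.
- r.close_job(): hands the job in; it is judged then, once.
The state is a dict: "time_s": time; "joints": joint angles; "qd": joint speeds; "joint_torque": joint torques, N m; "tcp_pos": TCP position; "eef_rot": TCP orientation; "contact_force": force on the tool from outside, world axes, zero at the start; "moment": the same for the moment, N m; "gripper_width": finger opening in m; "gripper_force": force on a finger pad.
Only numpy, scipy, OpenCV 4.12 (cv2) and the standard library are available. Lean on these libraries where they do the work, as an engineer would, in place of code of your own. Each camera call takes 0.05 s, during which the arm holds its last target. There are 200 camera calls.

## Working session

There is one attempt and no reset: what is moved stays moved. The work goes in short steps, Python scripts to look and compute and a tool call to move; the robot and the scene stay as the last step left them, time stands still between calls to the robot, and variables do not carry over. Pictures are saved under pics/ and viewed, at most 10 in all, crops included, and the job is handed in when it is done.

Besides the shell and the picture viewer there is one more tool, called after "Emit:" as name(argument=value, ...) on one line, values as JSON. apply_moves: Moves the arm, as the interface text tells. Its arguments: {"type":"object","properties":{"targets":{"type":"array","items":{"type":"object","properties":{"dp":{"type":"array","items":{"type":"number"}},"yaw":{"type":"number"}}}},"grip":{"type":"number"},"squeeze":{"type":"number"}},"required":["targets"]}

```bash
mkdir -p pics
cat > h.py <<'E'
import numpy as np, cv2
from plant import get_state, cams, r
def world(c,u,v,z=None):
    """pixel -> world: by depth, or on plane z"""
    R,t=np.array(c["R"]),np.array(c["t"])
    d=np.array([(u-c["cx"])/c["fx"],(v-c["cy"])/c["fy"],1.0])
    o=-R.T@t; w=R.T@d
    s=c["range_z"][int(v),int(u)] if z is None else (z-o[2])/w[2]
    return o+s*w
def cloud(c):
    R,t=np.array(c["R"]),np.array(c["t"])
    v,u=np.mgrid[0:400,0:640]; Z=c["range_z"]
    P=np.stack([(u-c["cx"])/c["fx"]*Z,(v-c["cy"])/c["fy"]*Z,Z],-1)
    return (P-t)@R
def save(im,n): cv2.imwrite("pics/"+n,im[...,::-1])
E
python3 - <<'E'
from h import *
s=get_state(); print(s["time_s"],s["tcp_pos"],s["eef_rot"],s["gripper_width"])
a=cams.capture("scene"); b=cams.capture("top")
save(a["image"],"s0.png"); save(b["image"],"t0.png")
for c in (a,b):
    im=c["image"]; h=cv2.cvtColor(im,cv2.COLOR_RGB2HSV); print(-np.array(c["R"]).T@c["t"],c["fx"])
    m=((h[...,0]>5)&(h[...,0]<20)&(h[...,1]>170)&(h[...,2]>120)).astype(np.uint8)
    n,l,st,ce=cv2.connectedComponentsWithStats(m); W=cloud(c)
    for i in range(1,n):
        if st[i,4]>30:
            p=W[(l==i)&(c["range_z"]>0)]
            print(st[i],ce[i].round(1), len(p) and (np.percentile(p,[2,50,98],axis=0).round(4).tolist()))
E
```

```text
0.0 [0.26258509 0.62133718 0.24764177] [ 1.79904867e+02 -7.96751961e-03 -2.29151981e+01] 0.08760529160271804
[1.22530762 0.12965545 0.88567769] 488.61481831590396
[254 146  17  24 152] [264.5 157.8] [[0.5062, -0.1627, 0.0832], [0.5155, -0.1523, 0.1158], [0.5522, -0.144, 0.1354]]
[ 0.48454693 -0.0054549   1.1754368 ] 434.71371599526765
[497 135  12  11  63] [504.8 140.1] [[0.7594, -0.531, 0.0007], [0.7919, -0.522, 0.0037], [0.8091, -0.465, 0.0909]]
[373 238   9   5  33] [377.1 240.3] [[0.5033, -0.1639, 0.1123], [0.5079, -0.1538, 0.1317], [0.5118, -0.1453, 0.1367]]
```

View pics/s0.png

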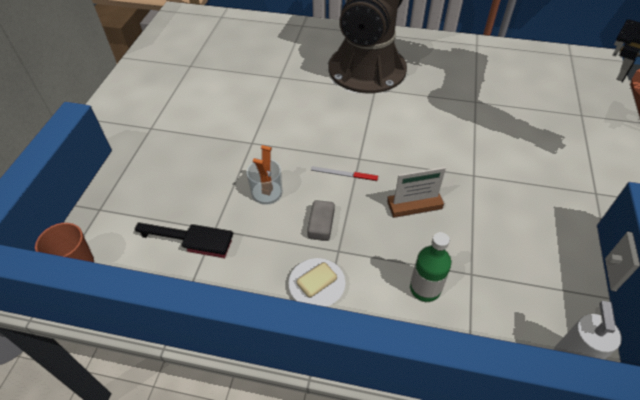

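View pics/t0.png

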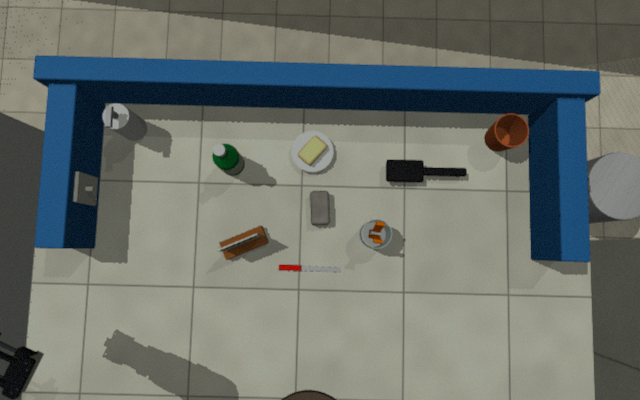

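The scene view shows the clip in the cup at (265,175) and the card at (418,190). In the top view the cup is at (376,234), with beads at about (377,240) and (378,227), and the card is at (244,242). The squeeze axis is close to world x.

Run:
```python
from h import *
b=cams.capture("top"); a=cams.capture("scene")
for nm,c in (("scene",a),("top",b)):
    W=cloud(c); ok=c["range_z"]>0
    m=ok&(W[...,2]>.095)&(W[...,2]<.13)&(W[...,0]>.38)&(W[...,0]<.6)&(W[...,1]>.05)&(W[...,1]<.3)
    p=W[m]; print(nm,"card",len(p),np.percentile(p,[1,50,99],axis=0).round(4).tolist())
    t=p[p[:,2]>.108]; print(len(t), cv2.minAreaRect(t[:,:2].astype(np.float32)*1000))
    # foot
    m=ok&(W[...,2]>.015)&(W[...,2]<.026)&(W[...,0]>.38)&(W[...,0]<.6)&(W[...,1]>.05)&(W[...,1]<.3)
    print("foot",cv2.minAreaRect(W[m][:,:2].astype(np.float32)*1000))
    im=c["image"]; h=cv2.cvtColor(im,cv2.COLOR_RGB2HSV)
    m=(h[...,0]>3)&(h[...,0]<22)&(h[...,1]>110)&(h[...,2]>60)&ok&(W[...,0]>.42)&(W[...,0]<.6)&(W[...,1]<-.1)&(W[...,1]>-.22)
    for lo,hi in((.125,.145),(.10,.125),(.0,.10)):
        q=m&(W[...,2]>lo)&(W[...,2]<hi)
        n,l,st,ce=cv2.connectedComponentsWithStats(q.astype(np.uint8))
        for i in range(1,n):
            if st[i,4]>3: print(lo,st[i],W[l==i].mean(0).round(4), world(c,*ce[i],.134).round(4))
t=cv2.resize(b["image"][205:275,200:420],None,fx=3.6,fy=3.6,interpolation=2)
s=cv2.resize(a["image"][130:220,220:460],None,fx=3.3,fy=3.3,interpolation=2)
W_=max(t.shape[1],s.shape[1]); pad=lambda i:np.pad(i,((0,0),(0,W_-i.shape[1]),(0,0)))
save(np.vstack([pad(t),pad(s)]),"c1.png")
```

```text
scene card 396 [[0.4745, 0.139, 0.0953], [0.4969, 0.186, 0.1084], [0.5172, 0.2344, 0.1205]]
209 ((495.059326171875, 186.4211883544922), (9.438632011413574, 104.44180297851562), 25.61699867248535)
foot ((496.5024719238281, 186.28350830078125), (51.384063720703125, 120.1443862915039), 23.670047760009766)
0.125 [261 145  10   7  46] [ 0.5083 -0.1519  0.1319] [ 0.5103 -0.1511  0.134 ]
0.125 [253 159  11   6  44] [ 0.5497 -0.1571  0.1326] [ 0.551  -0.1565  0.134 ]
0.1 [262 150   8  12  77] [ 0.5128 -0.1531  0.1133] [ 0.5319 -0.1455  0.134 ]
0.1 [256 162  10   9  44] [ 0.5452 -0.1543  0.1127] [ 0.564  -0.1465  0.134 ]
0.0 [259 160  12  23 154] [ 0.5301 -0.1529  0.0769] [ 0.5791 -0.133   0.134 ]
top card 108 [[0.4724, 0.1357, 0.0962], [0.495, 0.1827, 0.1143], [0.5157, 0.23, 0.1197]]
82 ((494.7915954589844, 183.41314697265625), (4.4132232666015625, 102.74473571777344), 24.046646118164062)
foot ((494.61236572265625, 183.70925903320312), (50.18890380859375, 120.78715515136719), 23.8052921295166)
0.125 [376 222  10   5  39] [ 0.5469 -0.1613  0.1318] [ 0.5468 -0.1609  0.134 ]
0.125 [373 239  10   5  34] [ 0.506  -0.1556  0.1315] [ 0.5059 -0.1552  0.134 ]
0.1 [374 225   9   5  25] [ 0.54   -0.1586  0.1107] [ 0.5387 -0.1553  0.134 ]
0.1 [373 237   9   4  18] [ 0.513  -0.1552  0.1106] [ 0.5123 -0.1519  0.134 ]
0.0 [372 226   9   6  23] [ 0.5353 -0.1576  0.0811] [ 0.5329 -0.1503  0.134 ]
0.0 [369 234  11   4  29] [ 0.5198 -0.1539  0.07  ] [ 0.5177 -0.1455  0.134 ]
```

View pics/c1.png

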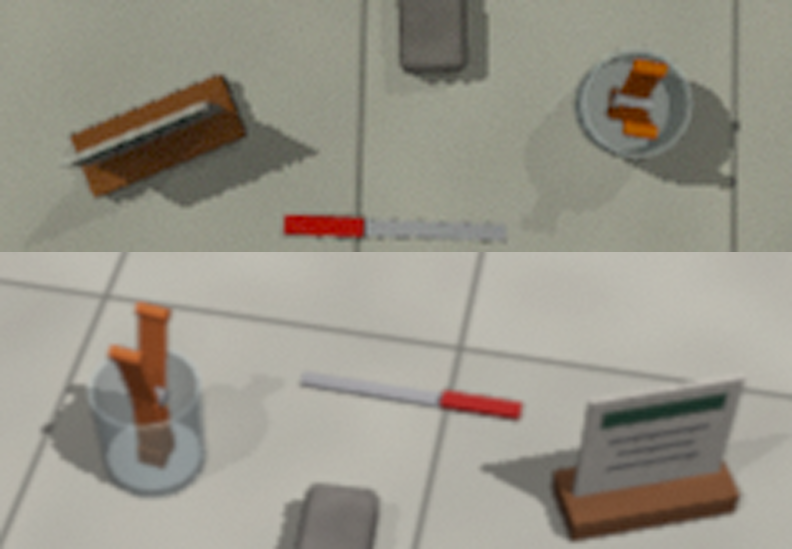

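The crop confirms two bead tops at (648,70) and (640,130), so the squeeze axis is about -8° from x and the clip centre is near (0.528,-0.156). The card middle is near (0.495,0.185), with its normal at about 24°. Next I'll hover above the clip.

Emit:
apply_moves(targets=[{"dp": [0.012, -0.035, 0], "yaw": -4}, {"dp": [0.025, -0.075, 0], "yaw": -8}, {"dp": [0.038, -0.115, 0], "yaw": -12}, {"dp": [0.051, -0.15, 0], "yaw": -15}, {"dp": [0.065, -0.19, 0], "yaw": -19}, {"dp": [0.078, -0.23, 0], "yaw": -23}, {"dp": [0.092, -0.27, 0], "yaw": -27}, {"dp": [0.105, -0.31, 0], "yaw": -31}, {"dp": [0.118, -0.35, 0], "yaw": -35}, {"dp": [0.132, -0.39, 0], "yaw": -38}, {"dp": [0.145, -0.43, 0], "yaw": -42}, {"dp": [0.158, -0.465, 0], "yaw": -46}, {"dp": [0.172, -0.505, 0], "yaw": -50}, {"dp": [0.185, -0.545, 0], "yaw": -53}, {"dp": [0.198, -0.585, 0], "yaw": -57}, {"dp": [0.212, -0.62, 0], "yaw": -61}, {"dp": [0.225, -0.66, 0], "yaw": -65}, {"dp": [0.238, -0.7, 0], "yaw": -68}, {"dp": [0.252, -0.74, 0], "yaw": -72}, {"dp": [0.265, -0.778, 0], "yaw": -75}], grip=-1)

```text
time_s: 1.87
tcp_pos: [0.5279, -0.1585, 0.2487]
eef_rot: [-180.0, 0.0, -98.1]
contact_force: [2.3, 0.4, 0.6]
gripper_width: 0.0879
gripper_force: 0.0
```

Emit:
apply_moves(targets=[{"dp": [0, 0, 0], "yaw": 0}, {"dp": [0, 0, 0], "yaw": 0}, {"dp": [0, 0, 0], "yaw": 0}])

```text
time_s: 2.12
tcp_pos: [0.5273, -0.1565, 0.2481]
eef_rot: [179.9, 0.0, -98.0]
contact_force: [-0.6, -0.3, 0.0]
gripper_width: 0.0876
gripper_force: 0.0
```

```bash
cat >> h.py <<'E'
from scipy.spatial.transform import Rotation as Ro
def wrist():
    """wrist picture with R,t filled in from the measured pose"""
    s=get_state(); c=cams.capture("wrist")
    T=np.eye(4); T[:3,:3]=Ro.from_euler("xyz",s["eef_rot"],degrees=True).as_matrix(); T[:3,3]=s["tcp_pos"]
    M=np.linalg.inv(T@np.array(c["T_tool_cam"])); c["R"],c["t"]=M[:3,:3],M[:3,3]
    return c
def orange(c): 
    h=cv2.cvtColor(c["image"],cv2.COLOR_RGB2HSV); return (h[...,0]>3)&(h[...,0]<22)&(h[...,1]>120)&(h[...,2]>60)
E
python3 - <<'E'
from h import *
c=wrist(); W=cloud(c); o=orange(c)&(c["range_z"]>0)
q=(o&(W[...,2]>.122)&(W[...,2]<.145)).astype(np.uint8)
n,l,st,ce=cv2.connectedComponentsWithStats(q)
P=[]
for i in range(1,n):
    if st[i,4]>40: P.append(world(c,*ce[i],.134)); print(st[i],ce[i],W[l==i].mean(0),P[-1], cv2.minAreaRect(W[l==i][:,:2].astype(np.float32)*1000))
m=c["image"].copy(); m[q>0]=(255,0,255); save(np.hstack([m]),"w1.png")
E
```

```text
[282 193  15  31 409] [288.50855746 207.97555012] [ 0.54723489 -0.15982824  0.13235311] [ 0.54705007 -0.16025418  0.134     ] ((547.3551025390625, -159.33758544921875), (21.93278694152832, 10.215487480163574), 81.23651123046875)
[336 193  15  31 396] [342.99747475 208.08585859] [ 0.50670323 -0.1541032   0.13256088] [ 0.50675204 -0.15450771  0.134     ] ((506.5813293457031, -153.43582153320312), (22.266429901123047, 9.663121223449707), 81.04207611083984)
```

View pics/w1.png

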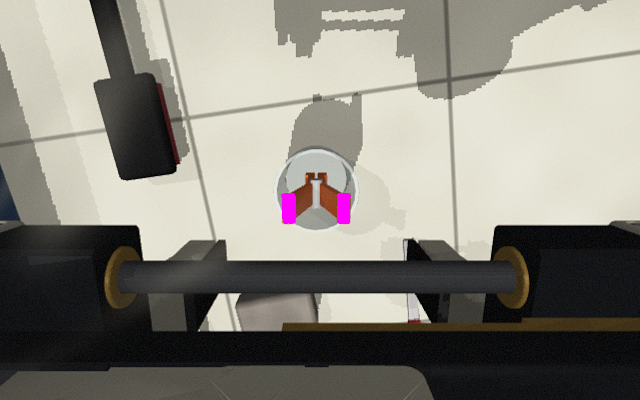

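The wrist view shows beads at (288,208) and (343,208), which gives a clip centre of (0.527,-0.157) and an axis of -8°. The tool is within 1 mm of that, so I'll descend and grip lightly.

Emit:
apply_moves(targets=[{"dp": [0, -0.001, -0.03]}, {"dp": [0, -0.001, -0.06]}, {"dp": [0, -0.001, -0.085]}, {"dp": [0, -0.001, -0.1]}, {"dp": [0, -0.001, -0.11]}, {"dp": [0, -0.001, -0.116]}, {"dp": [0, -0.001, -0.116]}, {"dp": [0, -0.001, -0.116]}])

```text
$.targets[0]: bad value
```

Emit:
apply_moves(targets=[{"dp": [0, 0, 0]}, {"dp": [0, 0, 0]}, {"dp": [0, 0, 0]}, {"dp": [0, 0, 0]}, {"dp": [0, 0, 0]}, {"dp": [0, 0, 0]}, {"dp": [0, 0, 0]}, {"dp": [0, 0, 0]}, {"dp": [0, 0, 0]}, {"dp": [0, 0, 0]}], grip=1, squeeze=3.5)

```text
$.targets[0]: bad value
```

Yaw is required in each row.

Emit:
apply_moves(targets=[{"dp": [0, -0.001, -0.03], "yaw": 0}, {"dp": [0, -0.001, -0.06], "yaw": 0}, {"dp": [0, -0.001, -0.085], "yaw": 0}, {"dp": [0, -0.001, -0.1], "yaw": 0}, {"dp": [0, -0.001, -0.11], "yaw": 0}, {"dp": [0, -0.001, -0.116], "yaw": 0}, {"dp": [0, -0.001, -0.116], "yaw": 0}, {"dp": [0, -0.001, -0.116], "yaw": 0}])

```text
time_s: 2.83
tcp_pos: [0.5283, -0.1567, 0.1334]
eef_rot: [-179.9, -0.0, -97.8]
contact_force: [-0.4, 0.4, 0.3]
gripper_width: 0.0878
gripper_force: 0.0
```

Emit:
apply_moves(targets=[{"dp": [0, 0, 0], "yaw": 0}, {"dp": [0, 0, 0], "yaw": 0}, {"dp": [0, 0, 0], "yaw": 0}, {"dp": [0, 0, 0], "yaw": 0}, {"dp": [0, 0, 0], "yaw": 0}, {"dp": [0, 0, 0], "yaw": 0}, {"dp": [0, 0, 0], "yaw": 0}, {"dp": [0, 0, 0], "yaw": 0}, {"dp": [0, 0, 0], "yaw": 0}, {"dp": [0, 0, 0], "yaw": 0}], grip=1, squeeze=3.5)

```text
time_s: 3.67
tcp_pos: [0.5278, -0.1573, 0.1327]
eef_rot: [-180.0, -0.0, -97.9]
contact_force: [-0.5, 0.5, 1.9]
gripper_width: 0.0515
gripper_force: 3.5
```

Emit:
apply_moves(targets=[{"dp": [0, 0, 0.003], "yaw": 0}, {"dp": [0, 0, 0.008], "yaw": 0}, {"dp": [0, 0, 0.015], "yaw": 0}, {"dp": [0, 0, 0.023], "yaw": 0}, {"dp": [0, 0, 0.031], "yaw": 0}, {"dp": [0, 0, 0.039], "yaw": 0}, {"dp": [0, 0, 0.047], "yaw": 0}, {"dp": [0, 0, 0.055], "yaw": 0}, {"dp": [0, 0, 0.063], "yaw": 0}, {"dp": [0, 0, 0.071], "yaw": 0}, {"dp": [0, 0, 0.079], "yaw": 0}, {"dp": [0, 0, 0.087], "yaw": 0}, {"dp": [0, 0, 0.095], "yaw": 0}, {"dp": [0, 0, 0.103], "yaw": 0}, {"dp": [0, 0, 0.109], "yaw": 0}, {"dp": [0, 0, 0.113], "yaw": 0}, {"dp": [0, 0, 0.115], "yaw": 0}, {"dp": [0, 0, 0.115], "yaw": 0}, {"dp": [0, 0, 0.115], "yaw": 0}])

```text
time_s: 5.25
tcp_pos: [0.5276, -0.1572, 0.2473]
eef_rot: [180.0, 0.0, -97.9]
contact_force: [-0.3, -0.9, -0.5]
gripper_width: 0.0517
gripper_force: 3.5
```

```bash
cat >> h.py <<'E'
def clipview():
    """orange points above the cup, per camera, in the frame of the tool's closing line"""
    s=get_state(); p0=np.array(s["tcp_pos"]); y=np.radians(s["eef_rot"][2]-90); ax=np.array([np.cos(y),np.sin(y)]); ay=np.array([-ax[1],ax[0]])
    for nm in("scene","top","wrist"):
        c=wrist() if nm=="wrist" else cams.capture(nm)
        W=cloud(c); d=W-p0; m=orange(c)&(c["range_z"]>0)&(np.hypot(d[...,0],d[...,1])<.06)&(W[...,2]>.01)
        p=d[m]; q=np.c_[p[:,:2]@ax,p[:,:2]@ay,p[:,2]]*1000
        print(nm,len(q))
        for lo in range(-150,20,15):
            k=q[(q[:,2]>=lo)&(q[:,2]<lo+15)]
            if len(k)>4: print(" z",lo,len(k),"x",np.percentile(k[:,0],[3,97]).round(1),"y",np.percentile(k[:,1],[3,50,97]).round(1))
        if nm=="scene": sc=c
    return sc
E
python3 - <<'E'
from h import *
c=clipview(); save(cv2.resize(c["image"][90:240,180:380],None,fx=4,fy=4),"s2.png")
E
```

```text
scene 467
 z -135 9 x [-9.6  2.9] y [-10.7  -5.8   5.3]
 z -120 64 x [-10.6   7.6] y [-11.7  -7.6   5.2]
 z -105 52 x [-8.8  5.9] y [-12.1  -5.3   5.4]
 z -90 55 x [-8.1  5.5] y [-12.1  -5.8   6.4]
 z -75 45 x [-8.5 -1.6] y [-11.6  -3.6   6. ]
 z -60 53 x [-10.    9.7] y [-11.7  -5.9   4.9]
 z -45 63 x [-13.  14.] y [-11.7  -5.8   2. ]
 z -30 64 x [-17.9  17.2] y [-11.6  -6.9   4.5]
 z -15 35 x [-21.   27.7] y [-12.8 -10.8  -5.2]
 z 0 11 x [-25.6  23.4] y [-13.3 -11.7  -9.4]
top 0
wrist 8229
 z -120 195 x [-9.8 11.9] y [-3.4  8.8  9.3]
 z -105 97 x [-6.9  8.9] y [8.2 9.  9.3]
 z -90 94 x [-6.9  9.1] y [8.2 9.  9.3]
 z -75 52 x [-7.2  9.2] y [ 8.5  9.  11.8]
 z -60 485 x [-7.6  9.3] y [-9.4  2.8  9.3]
 z -45 723 x [-11.7  13.3] y [-7.9  3.2  9.3]
 z -30 667 x [-16.3  17.7] y [-2.6  6.3  9.3]
 z -15 730 x [-24.3  25.9] y [-11.2   8.9  10.3]
 z 0 437 x [-22.8  24.6] y [-11.7  -8.3  10.2]
```

View pics/s2.png

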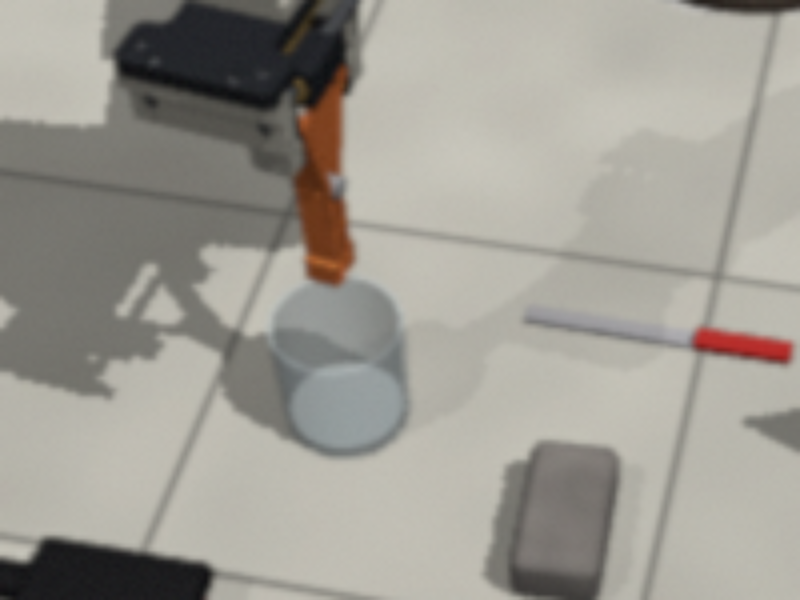

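The picture shows the clip hanging upright above the cup, with its tips around (330,272) and the cup undisturbed. I'll squeeze it open now.

Emit:
apply_moves(targets=[{"dp": [0, 0, 0], "yaw": 0}, {"dp": [0, 0, 0], "yaw": 0}, {"dp": [0, 0, 0], "yaw": 0}, {"dp": [0, 0, 0], "yaw": 0}, {"dp": [0, 0, 0], "yaw": 0}], squeeze=9)

```text
time_s: 5.82
tcp_pos: [0.5277, -0.1573, 0.2475]
eef_rot: [180.0, -0.0, -97.9]
contact_force: [0.2, -0.1, -0.5]
gripper_width: 0.027
gripper_force: 9.0
```

Emit:
apply_moves(targets=[{"dp": [0, 0, 0], "yaw": 0}, {"dp": [0, 0, 0], "yaw": 0}, {"dp": [0, 0, 0], "yaw": 0}, {"dp": [0, 0, 0], "yaw": 0}, {"dp": [0, 0, 0], "yaw": 0}, {"dp": [0, 0, 0], "yaw": 0}], squeeze=20)

```text
time_s: 6.32
tcp_pos: [0.5277, -0.1573, 0.2476]
eef_rot: [180.0, 0.0, -97.9]
contact_force: [0.3, 0.1, -0.6]
gripper_width: 0.0222
gripper_force: 20.0
```

Run:
```python
from h import *
c=clipview(); print(get_state()["moment"])
```

```text
scene 495
 z -135 19 x [-25.3  21.2] y [-10.7  -5.5   5.8]
 z -120 84 x [-25.3  20. ] y [-11.1  -4.8   5.3]
 z -105 70 x [-17.9  14.7] y [-11.2  -4.8   4.8]
 z -90 73 x [-13.6   9.4] y [-11.7  -4.9   7. ]
 z -75 55 x [-9.9 -3.6] y [-11.7  -1.8   7. ]
 z -60 52 x [-8.1  5.3] y [-11.1  -6.    5.6]
 z -45 48 x [-7.9  6.6] y [-11.6  -8.2   5.5]
 z -30 24 x [-7.9  6.4] y [-11.6 -10.6  -7.9]
 z -15 38 x [-8.3 12.8] y [-12.6 -11.   -4.1]
 z 0 8 x [-11.3   7.8] y [-12.4 -11.6  -4.2]
top 0
wrist 7671
 z -135 62 x [-25.4  26.6] y [-8.9  4.3  9.2]
 z -120 460 x [-23.4  25.2] y [-9.3  2.4  9.2]
 z -105 282 x [-16.9  19.1] y [-8.8  3.7  9.2]
 z -90 323 x [-13.1  15.3] y [-8.5  3.7  9.2]
 z -75 170 x [-9.8 11.8] y [-2.1  8.   9.2]
 z -60 165 x [-6.7  8.5] y [-1.3  9.   9.3]
 z -45 232 x [-7.   8.8] y [1.1 9.  9.3]
 z -30 262 x [-7.5  9. ] y [6.5 9.  9.4]
 z -15 773 x [-9.7 11.2] y [-11.7   8.9  10.3]
 z 0 174 x [-8.3  9.4] y [-11.4  -8.2  10. ]
[ 0.09615181 -0.11474374  0.0181039 ]
```

The clip is fully open (22 mm over the beads, about 52 mm over the tips), upright and centred in the tool. I'll carry it to hover above the card.

Emit:
apply_moves(targets=[{"dp": [0, 0.003, 0.01], "yaw": 0}, {"dp": [-0.001, 0.01, 0.025], "yaw": 1}, {"dp": [-0.002, 0.022, 0.04], "yaw": 2}, {"dp": [-0.004, 0.04, 0.05], "yaw": 4}, {"dp": [-0.006, 0.062, 0.055], "yaw": 6}, {"dp": [-0.008, 0.086, 0.055], "yaw": 8}, {"dp": [-0.011, 0.111, 0.055], "yaw": 10}, {"dp": [-0.013, 0.136, 0.055], "yaw": 12}, {"dp": [-0.015, 0.161, 0.055], "yaw": 15}, {"dp": [-0.018, 0.186, 0.055], "yaw": 17}, {"dp": [-0.02, 0.211, 0.055], "yaw": 20}, {"dp": [-0.022, 0.236, 0.055], "yaw": 22}, {"dp": [-0.025, 0.261, 0.055], "yaw": 24}, {"dp": [-0.027, 0.284, 0.055], "yaw": 27}, {"dp": [-0.029, 0.304, 0.055], "yaw": 29}, {"dp": [-0.031, 0.321, 0.055], "yaw": 30}, {"dp": [-0.032, 0.334, 0.055], "yaw": 31}, {"dp": [-0.033, 0.34, 0.055], "yaw": 32}, {"dp": [-0.033, 0.342, 0.055], "yaw": 32}, {"dp": [-0.033, 0.342, 0.055], "yaw": 32}])

```text
time_s: 8.13
tcp_pos: [0.4947, 0.1848, 0.3027]
eef_rot: [180.0, -0.0, -65.9]
contact_force: [0.2, 0.6, -0.8]
gripper_width: 0.0221
gripper_force: 20.0
```

Run:
```python
from h import *
c=clipview()
s=get_state(); p0=np.array(s["tcp_pos"]); y=np.radians(s["eef_rot"][2]-90); print(s["tcp_pos"],s["eef_rot"])
for nm in("scene","top","wrist"):
    c=wrist() if nm=="wrist" else cams.capture(nm)
    W=cloud(c); 
    m=(c["range_z"]>0)&~orange(c)&(W[...,2]>.105)&(W[...,2]<.124)&(np.hypot(W[...,0]-.495,W[...,1]-.185)<.07)
    p=W[m].astype(np.float32)
    if len(p)>20: print(nm,len(p),cv2.minAreaRect(p[:,:2]*1000),p.max(0))
    if nm!="top": save(c["image"],"h3_%s.png"%nm)
    if nm=="scene": A=cv2.resize(c["image"][70:230,340:480],None,fx=3,fy=3)
    if nm=="wrist": B=c["image"]; save(np.hstack([A[:400],cv2.resize(B,(380,238),interpolation=3) if 0 else np.pad(cv2.resize(B,(380,238)),((0,162),(0,0),(0,0)))]),"h3.png")
```

```text
scene 1132
 z -135 24 x [-25.7  17.3] y [-9.  -0.3  7.6]
 z -120 92 x [-24.9  16.8] y [-9.2  0.6  8.3]
 z -105 83 x [-18.8  12.3] y [-9.7  1.7  8.3]
 z -90 81 x [-15.2   8.2] y [-9.6  1.9  8.9]
 z -75 67 x [-11.9  -5.5] y [-9.5 -0.4  8.3]
 z -60 62 x [-9.2  4. ] y [-9.2  1.8  8.8]
 z -45 58 x [-9.4  4.8] y [-8.7  4.1  8.9]
 z -30 29 x [-10.8   4.3] y [4.3 7.6 8.8]
 z -15 48 x [-10.6  10.2] y [ 1.3  8.2 10.1]
 z 0 15 x [-13.7   7.6] y [-0.1  6.2  9.4]
top 391
 z -120 10 x [-22.5 -14.4] y [ 6.2  9.5 11.7]
wrist 10312
 z -135 63 x [-25.9  25.9] y [-7.8  6.9  9.7]
 z -120 468 x [-23.7  24.7] y [-8.7  3.1  9.7]
 z -105 287 x [-17.4  18.6] y [-8.3  4.4  9.7]
 z -90 330 x [-13.6  14.8] y [-8.2  4.8  9.7]
 z -75 185 x [-10.2  11.3] y [-3.3  8.   9.8]
 z -60 178 x [-7.3  8. ] y [-3.1  9.4  9.7]
 z -45 235 x [-7.5  8.4] y [0.5 9.3 9.8]
 z -30 256 x [-8.   8.5] y [6.8 9.4 9.8]
 z -15 786 x [-10.2  10.7] y [-11.3   9.4  10.7]
 z 0 158 x [-8.2  8.9] y [-10.9  -7.5  10.6]
[0.49481458 0.18403602 0.30265989] [ 1.79998620e+02 -4.64678958e-03 -6.59662001e+01]
scene 258 ((496.3681945800781, 186.90939331054688), (11.069515228271484, 106.03787231445312), 25.347379684448242) [0.5197056  0.23511763 0.12005989]
top 44 ((505.82135009765625, 158.4609375), (4.603970050811768, 48.61689376831055), 23.054420471191406) [0.5156906  0.18135296 0.11853054]
wrist 359 ((503.142333984375, 169.005615234375), (3.8377065658569336, 67.089111328125), 24.02509880065918) [0.51836824 0.19992337 0.11950835]
```

View pics/h3.png

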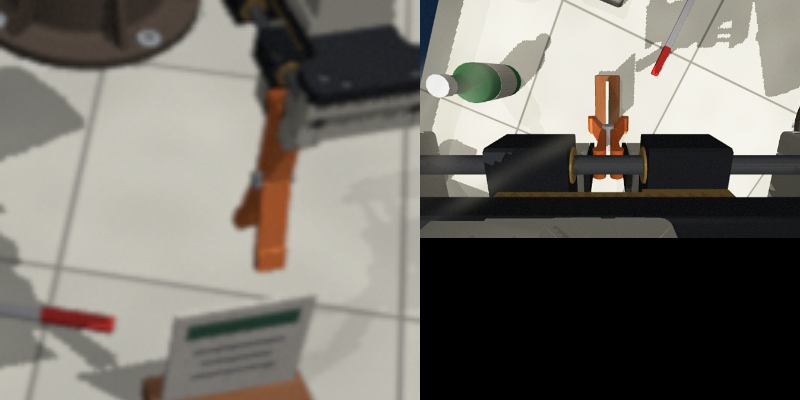

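The views show the open clip above the card edge. The card's near end and line from the wrist camera give a shift of about (1, 1.5) mm, and the yaw already matches. I'll descend slowly.

Emit:
apply_moves(targets=[{"dp": [0.001, 0.0015, -0.004], "yaw": 0}, {"dp": [0.001, 0.0015, -0.01], "yaw": 0}, {"dp": [0.001, 0.0015, -0.016], "yaw": 0}, {"dp": [0.001, 0.0015, -0.022], "yaw": 0}, {"dp": [0.001, 0.0015, -0.028], "yaw": 0}, {"dp": [0.001, 0.0015, -0.034], "yaw": 0}, {"dp": [0.001, 0.0015, -0.04], "yaw": 0}, {"dp": [0.001, 0.0015, -0.046], "yaw": 0}, {"dp": [0.001, 0.0015, -0.052], "yaw": 0}, {"dp": [0.001, 0.0015, -0.058], "yaw": 0}, {"dp": [0.001, 0.0015, -0.064], "yaw": 0}, {"dp": [0.001, 0.0015, -0.069], "yaw": 0}, {"dp": [0.001, 0.0015, -0.074], "yaw": 0}, {"dp": [0.001, 0.0015, -0.078], "yaw": 0}, {"dp": [0.001, 0.0015, -0.08], "yaw": 0}, {"dp": [0.001, 0.0015, -0.081], "yaw": 0}, {"dp": [0.001, 0.0015, -0.081], "yaw": 0}, {"dp": [0.001, 0.0015, -0.081], "yaw": 0}])

```text
time_s: 9.93
tcp_pos: [0.4959, 0.1863, 0.2218]
eef_rot: [-180.0, 0.0, -65.9]
contact_force: [-0.0, 1.2, -0.7]
gripper_width: 0.0217
gripper_force: 20.0
```

Run:
```python
from h import *
s=get_state(); p0=np.array(s["tcp_pos"]); print(p0,s["eef_rot"],s["contact_force"],s["gripper_width"])
n=np.array([.9135,.407]); al=np.array([-.407,.9135])
for nm in("scene","wrist"):
    c=wrist() if nm=="wrist" else cams.capture(nm)
    W=cloud(c); ok=(c["range_z"]>0)&(np.hypot(W[...,0]-.495,W[...,1]-.185)<.075)
    for t,m in(("card",ok&~orange(c)&(W[...,2]>.108)&(W[...,2]<.122)),("tips",ok&orange(c)&(W[...,2]>.085)&(W[...,2]<.107)),("bars",ok&orange(c)&(W[...,2]>.107)&(W[...,2]<.13)),("foot",ok&(W[...,2]>.015)&(W[...,2]<.026))):
        d=(W[m]-p0)[:,:2]*1000
        if len(d)>5: print(nm,t,len(d),"n",np.percentile(d@n,[2,25,50,75,98]).round(1),"along",np.percentile(d@al,[2,50,98]).round(1),"zmin",W[m][:,2].min().round(4))
    if nm=="scene": A=cv2.resize(c["image"][110:230,360:480],(400,400),interpolation=2)
    else: B=cv2.resize(c["image"][40:300,190:450],(400,400))
save(np.hstack([A,B]),"f4.png")
```

```text
[0.49586895 0.18632635 0.22177122] [-1.79980095e+02  8.76951374e-04 -6.59031841e+01] [-0.04123732  1.19635436 -0.74959453] 0.02172862056639826
scene card 170 n [-4.2 -0.8  0.7  1.7  3.7] along [-50.4  -9.6  50.8] zmin 0.1082
scene tips 49 n [-16.5  22.4  23.8  25.1  26.3] along [-8.5  0.9 22.3] zmin 0.0876
scene bars 124 n [-15.2  13.   16.2  18.5  23.8] along [-8.7 -1.3 10.3] zmin 0.1071
scene foot 631 n [-21.2   3.6  12.4  20.8  25.5] along [-59.1  -5.9  57.3] zmin 0.015
wrist card 450 n [-2.4 -1.7 -0.4  0.4  1.1] along [-51.9 -27.2  35.2] zmin 0.1098
wrist tips 174 n [-25.8 -24.2  16.7  24.   26.1] along [-9.2 -6.7  9. ] zmin 0.0949
wrist bars 619 n [-23.3 -19.1 -10.6  18.6  22.8] along [-9.2 -2.5  9.8] zmin 0.1071
wrist foot 3576 n [-24.5 -14.1  -0.3  13.2  23.5] along [-58.4 -23.4  51.5] zmin 0.0187
```

View pics/f4.png

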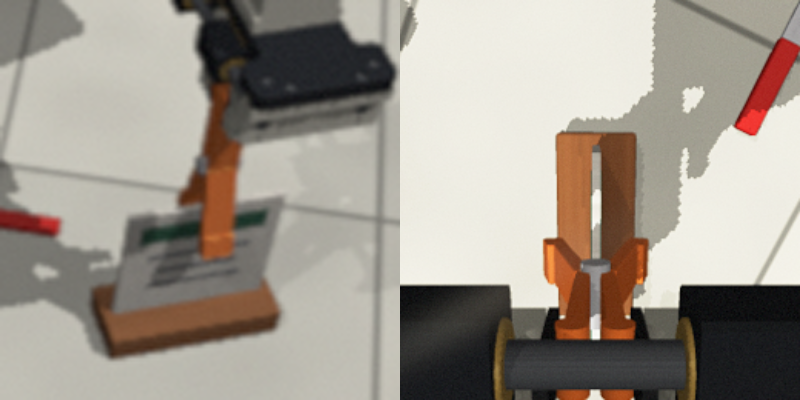

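The clip sits astride the card's middle. In the wrist view the card at (597,220) is centred between jaws at (553,260) and (640,260), about 24 mm in and with no contact. Handing in.

```bash
python3 -c "
from plant import r
print(r.close_job())"
```

```text
the job is handed in; nothing more can be done
None
```

The job is handed in: the clip is out of the cup and held fully open in the air, upright astride the middle of the card's top edge, with about 24 mm of card inside the jaws. The last camera check showed neither jaw touching the card.

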